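# Topple a cork ring flat and stand the round-bottom flask in it

## Task

The amber round-bottom flask is finished with and the stirrer is wanted for the next job. Topple the cork flask ring, which is standing on its rim, so that it lies flat on the bench, using only a light push and never gripping or pressing it hard because the cork crumbles; then lift the flask out of its heating block and set it gently, neck up, in the ring without letting it drop. Leave the beaker, the bottle and the timer where they are.

Things in the scene. Friction and masses are not known exactly. Their poses are not given: they have to be found in the camera images.
- ring: Loose brown cork ring: 110 mm outside, 60 mm hole, 30 mm thick, 60 g. Origin at its middle; own x axis = axis of the hole. It starts standing free on its rim (x axis level, centre 54 mm, top 109 mm up). Faces alike; may be toppled either way. Topples when leaned 16 degrees along x, 0.1 N at the top edge; pushed below 40 mm it may slide. Ends flat about 70 mm on along the push, centre 15 mm up.
- flask: Loose amber glass flask, 190 g, 140 mm tall: 85 mm ball (white stir bar left inside), neck 34 mm across. Origin at the ball's centre, z axis up the neck, open end 97 mm above. Starts upright in the heating block, ball centre 148 mm up. Seated in the flat ring, the ball rests on the hole's edge, its centre 30 mm above the ring's top (60 mm above the bench); set it down within 8 mm of the ring's axis and it centres itself.
- flask_neck (a point): The place to grip the flask: on the neck's axis, 70 mm above the ball's centre, 27 mm below the open end; the straight neck runs from 43 to 97 mm above the ball's centre and is 34 mm across.
- stirrer: Fixed white hotplate stirrer, 235 x 165 mm, blue panel at its -x end. On its round plate (top at 100 mm) is a fixed aluminium heating block, 120 mm in diameter, top at 145 mm, with a round hollow where the flask's ball sits 39 mm deep: lift the flask 45 mm or more straight up to clear it. Origin on the bench under the centre of plate and block; z up.
- beaker: Bystander, loose: glass beaker 74 mm in diameter and 95 mm tall, holding white plastic pipettes that stand up to about 145 mm and lean out to about 45 mm from its axis. Origin at the centre of its underside.
- bottle: Bystander, loose: clear glass reagent bottle with blue cap, 70 mm in diameter, 145 mm tall. Origin at the centre of its underside.
- timer: Bystander, loose: white and blue countdown timer, 66 x 100 mm, 30 mm tall. Origin at the centre of its underside.
Not all that is in view belongs to the job. Several things have the shape of the ring; the one meant has the colours described above.

How it is judged:
By the outcome, as a careful person would: the job done as asked, in the order asked, and still so for the second after the job is handed in, with the robot touching nothing.
It also fails if it takes over 61 s, if anything falls off the work surface, if the arm or the gripper's body presses on something with over 40 N, if the wrist force passes 120 N, or if a joint passes its speed limit or range.

## Robot

A 6-joint arm with a two-finger parallel gripper is mounted at the origin on the work surface. World frame = base frame: x ahead of the robot, y to its left, z up, the work surface at z = 0. Lengths are in m, angles in rad, forces in N, time in s.
With the tool pointing down it reaches from about 0.325 to 0.9 m from the base axis. Payload 6.1 kg.
Tool frame: the origin (TCP) lies midway between the tips of the shut fingers; the grasp point (between the pads) lies 19 mm behind it; x points along the fingers, y is the direction in which the jaws open and shut, and the axes are right-handed (so a half turn about x gives the same grasp; the last joint's range is limited). The gripper opens to 85 mm and grips with 20 to 120 N. Pads are 22 mm wide; open, the fingers measure 114 mm over their backs; the gripper's body (76 mm by 85 mm) begins 54 mm behind the grasp point. The pads swing forward as they close: fully open they stand 13 mm farther back than shut.
Start: joints at [-1.372, 0.22, 1.526, -0, 1.395, -0.126], TCP at [0.199, -0.592, 0.231] pointing down, gripper open.
Joint ranges: [-2.98, 2.98], [-0.91, 2.08], [0.09, 2.57], [-1.24, 4.39], [0.2, 2.65], [-2.68, 2.68]. Speed limits (rad/s): [2.57, 2.57, 3.01, 3.14, 3.14, 3.14].

## Interface

Orientations are given as a rotation vector (axis times angle).
In Python, from plant import bot, optics gives the robot as it stands. The module is installed in compiled form; this text tells all that it offers.
- The arm moves only by the tool carry_out, never from a script. Its argument "rows" is a list of rows, each a list of 7 numbers: the closure, from 0 (fully open) to 1 (shut), then the shift along the tool's x, y, z each as a share of 0.1 m, from -1 to 1, then the turn, a rotation vector about the tool's x, y, z each as a share of 90 degrees, from -1 to 1. A call has 1 to 10 rows; each row is the pose to reach, as a shift and turn from the pose measured when the call began, along the tool's axes at that moment; what a row does not reach only later rows make up. A row lasts 1/10 s, in which the tool goes at most 50 mm and 8.59 degrees, less where a joint would pass 70% of its speed; a pose out of reach is approached as far as the arm can. A call with a number of a shift or a turn outside -1 to 1 is refused whole. A call with a gripper value outside its range is refused whole. The fingers move at their own pace and stop on an object; "squeeze" is the grip in N (left out, the last holds). Time passes only in rows, so rows that repeat a pose let the fingers close. It gives the time, the measured TCP pose, the force and the opening at its end, in the units of the state.
- bot.state(): the state, without advancing time (a new reading comes with each control period).
- optics.read_camera(name): name is "side" or "top"; returns a dict with "img" (400x640x3 uint8, blue, green, red), "fx", "fy", "cx", "cy" (pixels), "R" (3x3) and "t" (3): a world point X has camera coordinates R X + t. Camera axes: x right, y down, z forward; pixel columns grow to the right and rows downward; lengths in m; the calibration is good to about 2 mm. A picture is of the moment at which its call begins. There is no depth.
- bot.finish_job(): hands the job in, once; it reports no verdict.
Trained networks look in the newest picture that a camera, given by its name, has taken for a name from the list of things; names that differ only in an ending like _2 or _b are one class to them, and where a whole thing is asked for, a point or a joint stands for the part that bears it (a point fixed in the world has none). Each returns a list of dicts, best first, with "conf" (0 to 1); they miss things now and then, are a little off and sometimes report something else, mostly with a low value. They report only what shows in the picture. A call takes as long as a camera call. They do not tell look-alikes from the thing itself.
- optics.look_for(camera, thing): "at" ([x, y, z] in m, in world coordinates, good to about 4 mm: the middle of the surface that is visible of it).
- optics.place_of(camera, thing): "at" ([x, y, z] in m, in world coordinates, good to about 4 mm: a listed point, or the origin of a listed thing).
The state is a dict: "t": time; "q": joint angles; "qd": joint speeds; "effort": joint torques, N m; "tool_pos": TCP position; "ee_rot": TCP orientation; "wrist_force": force on the tool from outside, world axes, zero at the start; "ft_torque": the same for the moment, N m; "width": finger opening in m.
Only numpy, scipy, OpenCV 4.12 (cv2) and the standard library are available. Lean on these libraries where they do the work, as an engineer would, in place of code of your own. Each camera call takes 0.05 s, during which the arm holds its last target. There are 200 camera calls.

## Working session

There is one attempt and no reset: what is moved stays moved. The work goes in short steps, Python scripts to look and compute and a tool call to move; the robot and the scene stay as the last step left them, time stands still between calls to the robot, and variables do not carry over. Pictures are saved under pics/ and viewed, about 8 in all and at most 12, crops included, and the job is handed in when it is done.

Besides the shell and the picture viewer there is one more tool, called after "Emit:" as name([rows], argument=value, ...), one row to a line, values as JSON. carry_out: Moves the arm, as the interface text tells. Its arguments: {"type":"object","properties":{"rows":{"type":"array","items":{"type":"array","items":{"type":"number","minimum":-1,"maximum":1}}},"squeeze":{"type":"number"}},"required":["rows"]}

```bash
mkdir -p pics
cat > h.py <<'E'
import numpy as np, cv2
from scipy.spatial.transform import Rotation as Ro
from plant import bot, optics
def cam(n,f=None):
    d=optics.read_camera(n)
    if f: cv2.imwrite('pics/'+f,d['img'])
    return d
def ray(d,u,v,z):
    R=np.array(d['R']);t=np.array(d['t']);c=-R.T@t
    r=R.T@np.array([(u-d['cx'])/d['fx'],(v-d['cy'])/d['fy'],1]);return c+r*(z-c[2])/r[2]
def pix(d,X):
    p=np.array(d['R'])@np.array(X)+np.array(d['t']);return (d['fx']*p[0]/p[2]+d['cx'],d['fy']*p[1]/p[2]+d['cy'])
E
python3 - <<'E'
from h import *
np.set_printoptions(precision=3,suppress=True)
for n in('side','top'):
    d=cam(n,n+'0.png'); print(n,'cam',-np.array(d['R']).T@d['t'])
    for k in('ring','flask','flask_neck','stirrer','beaker','bottle','timer'):
        for o in optics.place_of(n,k)[:4]: print(k,np.array(o['at']),round(o['conf'],2),np.round(pix(d,o['at'])))
s=bot.state();print(s['t'],np.array(s['tool_pos']),s['ee_rot'],Ro.from_rotvec(s['ee_rot']).as_matrix())
E
```

```text
side cam [0.212 0.955 0.769]
ring [0.59  0.021 0.059] 0.86 [331. 239.]
ring [0.53  0.166 0.058] 0.74 [331. 274.]
ring [0.444 0.027 0.05 ] 0.7 [378. 255.]
ring [0.469 0.317 0.053] 0.66 [329. 321.]
flask [ 0.549 -0.154  0.15 ] 0.9 [366. 189.]
flask [ 0.572  0.455 -0.002] 0.48 [261. 368.]
flask [ 0.551 -0.158  0.001] 0.4 [363. 228.]
flask_neck [ 0.771 -0.047 -0.003] 0.74 [289. 230.]
flask_neck [ 0.552 -0.162  0.219] 0.69 [367. 167.]
stirrer [ 0.548 -0.158 -0.001] 0.64 [364. 228.]
beaker [ 0.573  0.453 -0.002] 0.94 [261. 367.]
bottle [ 0.57  -0.463 -0.002] 0.64 [384. 188.]
timer [ 0.774 -0.05  -0.002] 0.76 [288. 229.]
top cam [ 0.365 -0.005  1.375]
ring [0.466 0.317 0.058] 0.72 [225. 251.]
ring [0.592 0.021 0.058] 0.71 [313. 217.]
ring [0.532 0.168 0.052] 0.61 [270. 233.]
ring [0.448 0.026 0.054] 0.61 [310. 258.]
flask [ 0.548 -0.152  0.146] 0.75 [366. 226.]
flask [ 0.568 -0.459 -0.001] 0.68 [446. 228.]
flask_neck [ 0.55  -0.16   0.217] 0.83 [371. 222.]
stirrer [ 0.55  -0.161 -0.002] 0.76 [363. 232.]
beaker [0.57  0.452 0.005] 0.74 [193. 223.]
bottle [ 0.57  -0.461 -0.001] 0.7 [446. 228.]
bottle [ 0.771 -0.043  0.   ] 0.46 [331. 172.]
timer [ 0.772 -0.046 -0.001] 0.58 [332. 172.]
0.8 [ 0.199 -0.592  0.231] [ 2.046  0.335 -2.046] [[-0.     0.319 -0.948]
 [-0.    -0.948 -0.319]
 [-1.     0.     0.   ]]
```

View pics/top0.png

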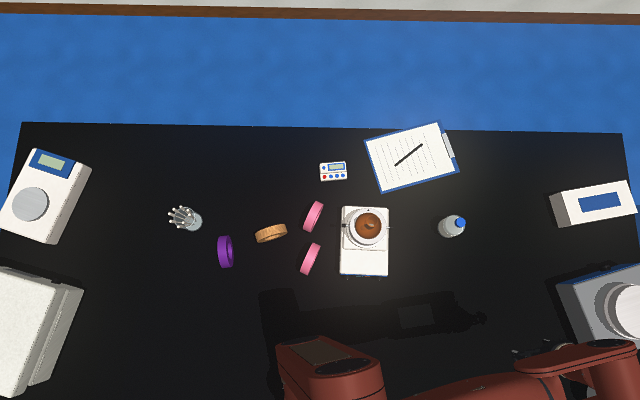

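View pics/side0.png

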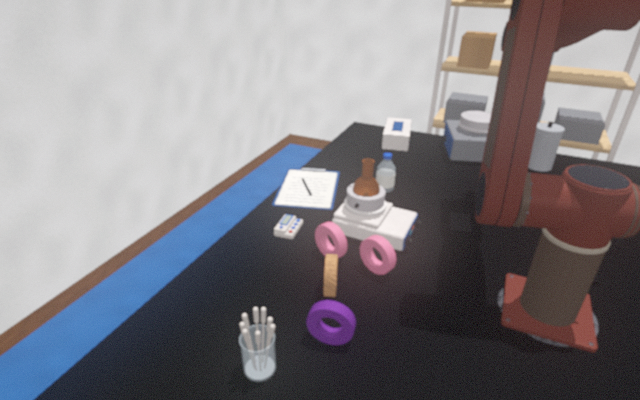

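Run:
```python
from h import *
np.set_printoptions(precision=3,suppress=True)
d=cam('top');im=d['img']
c=im[190:290,180:380];a=cv2.resize(c,None,fx=4,fy=4,interpolation=cv2.INTER_CUBIC)
s=cam('side')['img'][200:350,270:420]
b=cv2.resize(s,(400,400),interpolation=cv2.INTER_CUBIC)
cv2.imwrite('pics/c1.png',np.hstack([a[:,:400],b]))
# brown mask
h=cv2.cvtColor(im,cv2.COLOR_BGR2HSV);m=((h[...,0]>5)&(h[...,0]<25)&(h[...,1]>80)&(h[...,2]>60)).astype(np.uint8)
m[:,:245]=0;m[:,295:]=0;m[:215]=0;m[:255 if 0 else 250]*=1;m[250:]=0
n,l,st,ce=cv2.connectedComponentsWithStats(m);k=1+st[1:,4].argmax();ys,xs=np.where(l==k)
print(st[k],ce[k])
# fit: render yaw & position by projecting ring silhouette
from scipy.optimize import minimize
t=np.linspace(0,2*np.pi,60,endpoint=False)
T=(l==k)
def mask(p):
    x,y,a=p;ax=np.array([np.cos(a),np.sin(a),0]);e=np.array([-np.sin(a),np.cos(a),0])
    f=8;M=np.zeros((60*f,60*f),np.uint8);P=[]
    for sgn in(-1,1):
        for q in t:
            P.append(pix(d,np.array([x,y,.0545])+sgn*.015*ax+.055*(np.cos(q)*e+np.sin(q)*np.array([0,0,1]))))
    P=((np.array(P)-[240,205])*f).astype(np.int32)
    cv2.fillConvexPoly(M,cv2.convexHull(P),1)
    return cv2.resize(M.astype(np.float32),(60,60),interpolation=cv2.INTER_AREA)
G=T[205:265,240:300].astype(np.float32)
best=min((minimize(lambda p:abs(mask(p)-G).sum(),[.531,.167,a],method='Nelder-Mead',options=dict(initial_simplex=[[.531,.167,a],[.541,.167,a],[.531,.177,a],[.531,.167,a+.2]])) for a in(-.3,0,.3,.6)),key=lambda r:r.fun)
print(best.x,best.fun,G.sum())
```

```text
[255 224  33  19 407] [270.759 232.708]
[0.531 0.162 0.34 ] 20.203125 407.0
```

View pics/c1.png

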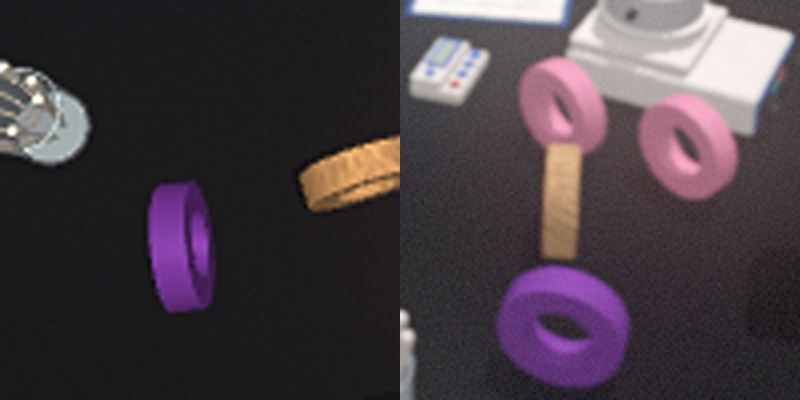

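Four ring shapes in the top view: pink (313,217), pink (310,258), purple (225,251), brown (270,233). Only the one at (270,233) is cork brown, and the crop confirms it. It stands at about (0.531, 0.164) with its axis about 19.5° from x, which happens to line up with the tool. I'll push toward +axis, where there is most room.

Emit:
carry_out([
  [1,0,-0.5,-0.4,0,0,0],
  [1,0,-1,-0.8,0,0,0],
  [1,0,-1,-0.8,0,0,0],
  [1,0,-1,-0.8,0,0,0],
], squeeze=20)

```text
t: 1.3
tool_pos: [0.2447, -0.4691, 0.2314]
ee_rot: [2.045, 0.339, -2.044]
wrist_force: [-0.5, 0.1, -0.2]
width: 0.0277
```

Emit:
carry_out([
  [1,0,-0.5,-0.4,0,0,0],
  [1,0,-1,-0.8,0,0,0],
  [1,0,-1,-0.8,0,0,0],
  [1,0,-1,-0.8,0,0,0],
])

```text
t: 1.7
tool_pos: [0.2892, -0.3466, 0.2317]
ee_rot: [2.044, 0.342, -2.041]
wrist_force: [-0.1, -0.3, 0.1]
width: -0.0002
```

Emit:
carry_out([
  [1,0,-0.5,-0.4,0,0,0],
  [1,0,-1,-0.8,0,0,0],
  [1,0,-1,-0.8,0,0,0],
  [1,0,-1,-0.8,0,0,0],
])

```text
t: 2.1
tool_pos: [0.3335, -0.2247, 0.2324]
ee_rot: [2.043, 0.344, -2.038]
wrist_force: [-0.2, 0.5, -0.2]
width: -0.0001
```

Emit:
carry_out([
  [1,0,-0.5,-0.4,0,0,0],
  [1,0,-1,-0.8,0,0,0],
  [1,0,-1,-0.8,0,0,0],
  [1,0,-1,-0.8,0,0,0],
])

```text
t: 2.5
tool_pos: [0.3776, -0.1031, 0.2331]
ee_rot: [2.042, 0.347, -2.035]
wrist_force: [-0.7, -0.3, 0.1]
width: -0.0002
```

Emit:
carry_out([
  [1,0,-0.5,-0.4,0,0,0],
  [1,0,-1,-0.8,0,0,0],
  [1,0,-1,-0.8,0,0,0],
  [1,0,-1,-0.8,0,0,0],
])

```text
t: 2.9
tool_pos: [0.4215, 0.0184, 0.2335]
ee_rot: [2.041, 0.349, -2.033]
wrist_force: [-0.4, 0.2, 0.6]
width: -0.0
```

```bash
cat >> h.py <<'E'
def rel(X):
    s=bot.state();M=Ro.from_rotvec(s['ee_rot']).as_matrix();return M.T@(np.array(X)-s['tool_pos'])/.1
E
python3 - <<'E'
from h import *
s=bot.state();print(s['tool_pos'],rel([.458,.138,.2]),rel([.458,.138,.09]))
print(Ro.from_rotvec(s['ee_rot']).as_matrix().round(3))
for c in('top','side'):
  cam(c);print([(np.round(o['at'],3),round(o['conf'],2)) for o in optics.place_of(c,'ring')])
E
```

```text
[0.42152046 0.01836432 0.23353642] [ 0.33733822 -1.00672584 -0.74129654] [ 1.43732839 -1.00788801 -0.73679351]
[[ 0.004  0.333 -0.943]
 [ 0.    -0.943 -0.333]
 [-1.     0.001 -0.004]]
[(array([0.466, 0.318, 0.056]), 0.96), (array([0.59 , 0.019, 0.055]), 0.85), (array([0.533, 0.165, 0.051]), 0.7), (array([0.571, 0.453, 0.004]), 0.3)]
[(array([0.442, 0.023, 0.049]), 0.95), (array([0.59 , 0.022, 0.06 ]), 0.92), (array([0.529, 0.166, 0.054]), 0.88), (array([0.467, 0.317, 0.053]), 0.85), (array([ 0.773, -0.044, -0.006]), 0.56)]
```

Emit:
carry_out([
  [1,0.2,-0.5,-0.4,0,0,0],
  [1,0.4,-1,-0.74,0,0,0],
  [1,0.4,-1,-0.74,0,0,0],
  [1,0.4,-1,-0.74,0,0,0],
])

```text
t: 3.5
tool_pos: [0.4572, 0.1355, 0.1917]
ee_rot: [2.04, 0.346, -2.038]
wrist_force: [0.3, -1.0, -0.0]
width: 0.0003
```

Emit:
carry_out([
  [1,0.4,0,0,0,0,0],
  [1,0.8,0,0,0,0,0],
  [1,1,0,0,0,0,0],
  [1,1,0,0,0,0,0],
  [1,1,0,0,0,0,0],
])

```text
t: 4.0
tool_pos: [0.4578, 0.134, 0.0924]
ee_rot: [2.041, 0.344, -2.039]
wrist_force: [0.1, -0.6, 0.4]
width: -0.0
```

Run:
```python
from h import *
s=bot.state();print(s['tool_pos'],rel([.531,.164,.09]))
d=cam('side');e=cam('top')
a=cv2.resize(d['img'][180:340,250:410],(400,400),interpolation=cv2.INTER_CUBIC)
b=cv2.resize(e['img'][170:290,220:340],(400,400),interpolation=cv2.INTER_CUBIC)
cv2.imwrite('pics/c2.png',np.hstack([a,b]))
```

```text
[0.45782777 0.13401893 0.0924464 ] [ 0.02507021 -0.04282113 -0.78958233]
```

View pics/c2.png

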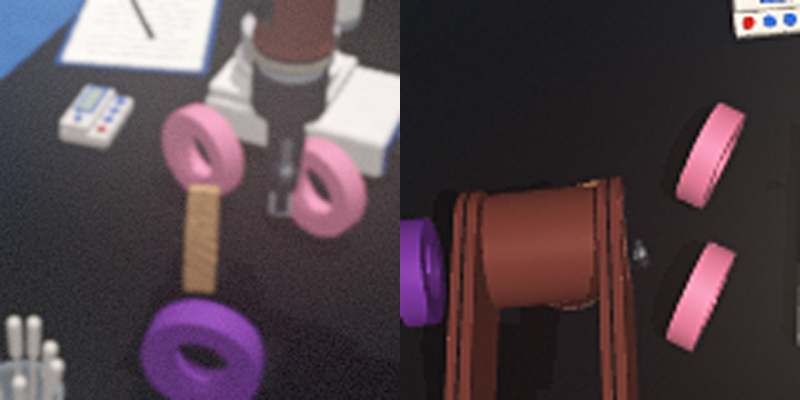

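Side crop: the fingertip is at (280,205), clear of the standing cork ring at (200,240). Next is a slow push near the top edge.

Emit:
carry_out([
  [1,0,-0.04,-0.15,0,0,0],
  [1,0,-0.04,-0.3,0,0,0],
  [1,0,-0.04,-0.4,0,0,0],
  [1,0,-0.04,-0.46,0,0,0],
  [1,0,-0.04,-0.52,0,0,0],
  [1,0,-0.04,-0.58,0,0,0],
  [1,0,-0.04,-0.64,0,0,0],
  [1,0,-0.04,-0.7,0,0,0],
  [1,0,-0.04,-0.76,0,0,0],
  [1,0,-0.04,-0.82,0,0,0],
])

```text
t: 5.1
tool_pos: [0.5355, 0.1657, 0.094]
ee_rot: [2.043, 0.344, -2.035]
wrist_force: [0.7, -1.2, 0.7]
width: 0.0002
```

Emit:
carry_out([
  [1,0,0,-0.06,0,0,0],
  [1,0,0,-0.12,0,0,0],
  [1,0,0,-0.12,0,0,0],
  [1,0,0,-0.12,0,0,0],
  [1,0,0,0.2,0,0,0],
  [1,0,0,0.6,0,0,0],
  [1,0,0,0.9,0,0,0],
  [1,0,0,0.9,0,0,0],
])

```text
t: 5.9
tool_pos: [0.4461, 0.1352, 0.0922]
ee_rot: [2.039, 0.344, -2.04]
wrist_force: [1.5, 0.1, -0.4]
width: 0.0
```

Run:
```python
from h import *
print(bot.state()['tool_pos'])
d=cam('side');e=cam('top')
for c in('side','top'): print([(np.round(o['at'],3),round(o['conf'],2)) for o in optics.place_of(c,'ring')])
a=cv2.resize(d['img'][180:340,250:410],(400,400),interpolation=cv2.INTER_CUBIC)
b=cv2.resize(e['img'][170:290,220:340],(400,400),interpolation=cv2.INTER_CUBIC)
cv2.imwrite('pics/c3.png',np.hstack([a,b]))
```

```text
[0.44613404 0.13521538 0.0922453 ]
[(array([0.596, 0.188, 0.019]), 0.97), (array([0.593, 0.023, 0.058]), 0.83), (array([0.47 , 0.318, 0.052]), 0.76), (array([0.442, 0.022, 0.049]), 0.6)]
[(array([0.596, 0.194, 0.008]), 0.85), (array([0.592, 0.022, 0.056]), 0.84), (array([0.446, 0.026, 0.054]), 0.83), (array([0.467, 0.316, 0.056]), 0.58)]
```

View pics/c3.png

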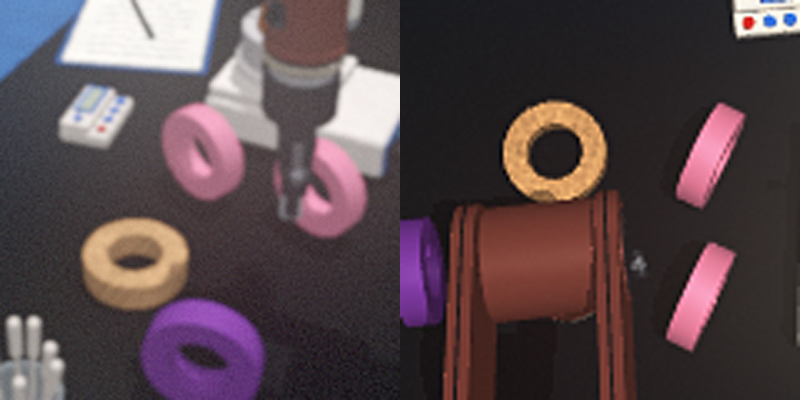

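The ring now lies flat at about (0.597, 0.189): top crop centre (555,152), side crop centre (135,262). Nothing else has moved. Next I'll refine the flask and ring positions.

Run:
```python
from h import *
np.set_printoptions(precision=4,suppress=True)
A={}
for i in range(3):
  for c in('top','side'):
    d=cam(c)
    for k,z,g in(('flask',.148,[.55,-.158]),('flask_neck',.218,[.55,-.158]),('stirrer',0,[.55,-.158]),('ring',.015,[.597,.189])):
      for o in optics.place_of(c,k):
        if np.hypot(*(np.array(o['at'][:2])-g))<.02 and abs(o['at'][2]-z)<.02: A.setdefault((k,c),[]).append(o['at'])
    if c=='top':
      im=d['img'];h=cv2.cvtColor(im,cv2.COLOR_BGR2HSV)
      m=((h[...,0]>5)&(h[...,0]<25)&(h[...,1]>80)&(h[...,2]>60)).astype(np.uint8);m[:195]=0;m[235:]=0;m[:,:245]=0;m[:,290:]=0
      cs,hi=cv2.findContours(m,cv2.RETR_CCOMP,cv2.CHAIN_APPROX_NONE)
      k=[j for j in range(len(cs)) if hi[0][j][3]>=0 and len(cs[j])>15]
      for j in k:
        (u,v),r=cv2.minEnclosingCircle(cs[j]);print('hole',u,v,r,ray(d,u,v,.03)[:2],ray(d,u,v,.015)[:2])
      T=d
for k in A: print(k,np.mean(A[k],0),len(A[k]))
print(pix(T,[.5495,-.158,.245]))
S=d
f=cv2.resize(T['img'][195:275,325:405],(400,400),interpolation=cv2.INTER_CUBIC)
g=cv2.resize(S['img'][145:245,320:420],(400,400),interpolation=cv2.INTER_CUBIC)
t=np.linspace(0,6.283,40)
for im,D,o,s in((f,T,(325,195),5),(g,S,(320,145),4)):
  for z,r in((.245,.017),(.145,.06)):
    P=np.array([pix(D,[.5495+r*np.cos(a),-.158+r*np.sin(a),z]) for a in t]);cv2.polylines(im,[((P-o+.5)*s).astype(np.int32)],True,(0,255,0),1)
cv2.imwrite('pics/c4.png',np.hstack([f,g]))
```

```text
hole 266.3888854980469 215.38888549804688 8.785959243774414 [0.5975 0.1862] [0.6001 0.1883]
hole 266.3888854980469 215.38888549804688 8.785959243774414 [0.5975 0.1862] [0.6001 0.1883]
hole 266.3888854980469 215.38888549804688 8.785959243774414 [0.5975 0.1862] [0.6001 0.1883]
('flask', 'top') [ 0.5469 -0.1522  0.1426] 3
('stirrer', 'top') [ 0.5512 -0.1609 -0.0014] 3
('ring', 'top') [0.5987 0.1915 0.0104] 3
('stirrer', 'side') [ 0.5483 -0.1592 -0.0008] 2
('ring', 'side') [0.597  0.1898 0.018 ] 3
('flask_neck', 'top') [ 0.5495 -0.1609  0.2146] 2
(np.float64(371.4856458574785), np.float64(221.02300698663387))
```

View pics/c4.png

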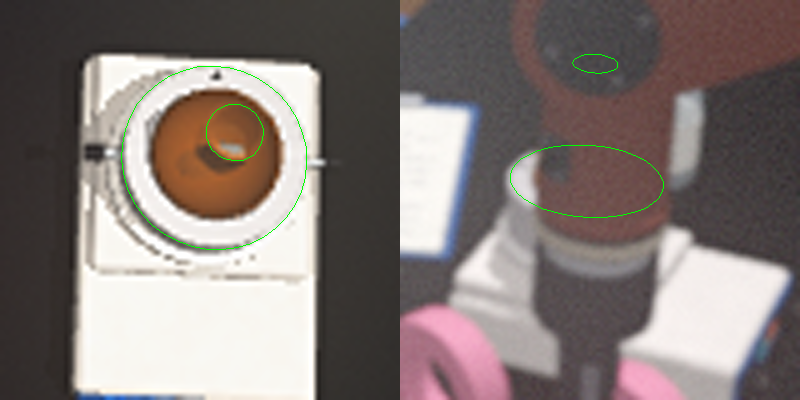

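Top crop: the projected block circle, centred at (215,158), fits the image, so the flask axis is at (0.5495, -0.158). The side view of it is blocked by the arm. Going up and over with the gripper open.

Emit:
carry_out([
  [0,-0.5,0,0,0,0,0],
  [0,-1,0,0,0,0,0],
  [0,-1,0,0,0,0,0],
])

```text
t: 7.9
tool_pos: [0.4548, 0.1367, 0.2014]
ee_rot: [2.057, 0.344, -2.021]
wrist_force: [1.1, 0.6, 0.5]
width: 0.043
```

Emit:
carry_out([
  [0,-0.5,0,0,0,0,0],
  [0,-1,0.1,0,0,0,0],
  [0,-1,0.5,0,0,0,0],
  [0,-1,1,0,0,0,0],
  [0,-1,1,0,0,0,0],
])

```text
t: 8.4
tool_pos: [0.4875, 0.0374, 0.3021]
ee_rot: [2.06, 0.336, -2.022]
wrist_force: [-1.0, 0.9, -0.1]
width: 0.0856
```

Emit:
carry_out([
  [0,-0.1,0.5,0,0,0,0],
  [0,-0.1,1,0,0,0,0],
  [0,-0.1,1,0,0,0,0],
])

```text
t: 8.7
tool_pos: [0.5205, -0.0612, 0.3123]
ee_rot: [2.062, 0.33, -2.024]
wrist_force: [-0.3, 1.3, -0.3]
width: 0.0856
```

Emit:
carry_out([
  [0,0,0.4,0,0,0,0],
  [0,0,0.8,0,0,0,0],
  [0,0,0.8,0,0,0,0],
  [0,0,0.8,0,0,0,0],
])

```text
t: 9.1
tool_pos: [0.5458, -0.1367, 0.3119]
ee_rot: [2.061, 0.33, -2.027]
wrist_force: [-0.4, 0.6, 0.6]
width: 0.0854
```

Run:
```python
from h import *
s=bot.state();print(s['tool_pos'],s['width'],rel([.5495,-.158,.27]),rel([.5495,-.158,.197]));print(Ro.from_rotvec(s['ee_rot']).as_matrix().round(3))
d=cam('side')
print([(np.round(o['at'],3),round(o['conf'],2)) for k in('flask','flask_neck') for o in optics.place_of('side',k)])
```

```text
[ 0.5458367  -0.13666676  0.31187476] 0.08542002515969695 [0.41958062 0.21110603 0.0398567 ] [1.14947423 0.20626838 0.05134198]
[[ 0.017  0.319 -0.948]
 [-0.001 -0.948 -0.319]
 [-1.     0.007 -0.016]]
[(array([ 0.548, -0.156,  0.15 ]), 0.96), (array([ 0.552, -0.16 ,  0.218]), 0.75)]
```

Emit:
carry_out([
  [0,0.1,0.21,0.04,0,-0.01,0],
  [0,0.2,0.21,0.04,0,-0.011,0],
  [0,0.2,0.21,0.04,0,-0.011,0],
  [0,0.2,0.21,0.04,0,-0.011,0],
])

```text
t: 9.65
tool_pos: [0.5489, -0.1555, 0.2925]
ee_rot: [2.041, 0.331, -2.041]
wrist_force: [-0.2, -0.1, 0.7]
width: 0.0852
```

Run:
```python
from h import *
s=bot.state();print(s['tool_pos'],rel([.5495,-.158,.197]));print(Ro.from_rotvec(s['ee_rot']).as_matrix().round(3))
d=cam('side')
cv2.imwrite('pics/c5.png',cv2.resize(d['img'][110:230,300:460],(640,480),interpolation=cv2.INTER_CUBIC))
```

```text
[ 0.54892597 -0.15545524  0.29253317] [0.95548754 0.01946899 0.00194311]
[[ 0.001  0.322 -0.947]
 [-0.007 -0.947 -0.322]
 [-1.     0.007  0.001]]
```

View pics/c5.png

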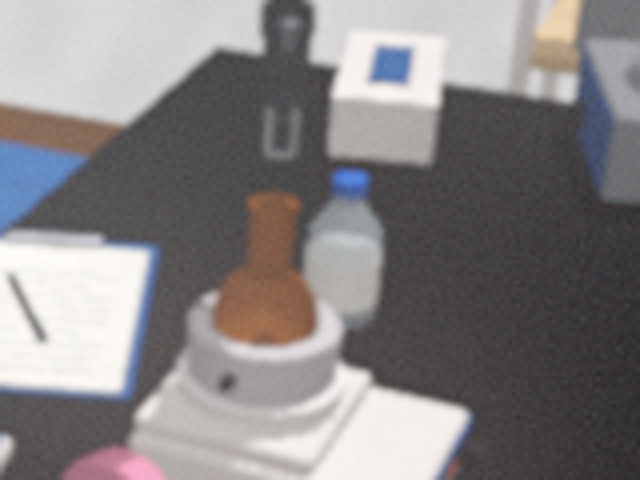

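The side crop shows the fingers at (281,130), on the extended line of the neck (rim at (273,200)), so they are aligned. Descending.

Emit:
carry_out([
  [0,0.3,0.02,0,0,0,0],
  [0,0.6,0.02,0,0,0,0],
  [0,0.8,0.02,0,0,0,0],
  [0,0.95,0.02,0,0,0,0],
  [0,0.95,0.02,0,0,0,0],
])

```text
t: 10.2
tool_pos: [0.549, -0.1575, 0.1962]
ee_rot: [2.04, 0.332, -2.043]
wrist_force: [0.6, -0.2, 0.1]
width: 0.0853
```

Emit:
carry_out([
  [0.3,0,0,0,0,0,0],
  [1,0,0,0,0,0,0],
  [1,0,0,0,0,0,0],
  [1,0,0,0,0,0,0],
  [1,0,0,0,0,0,0],
  [1,0,0,0,0,0,0],
  [1,0,0,0,0,0,0],
  [1,0,0,0,0,0,0],
], squeeze=30)

```text
t: 11.0
tool_pos: [0.5496, -0.1578, 0.1973]
ee_rot: [2.041, 0.331, -2.041]
wrist_force: [-0.4, 0.1, 5.7]
width: 0.0333
```

Emit:
carry_out([
  [1,-0.1,0,0,0,0,0],
  [1,-0.25,0,0,0,0,0],
  [1,-0.4,0,0,0,0,0],
  [1,-0.6,0,0,0,0,0],
  [1,-0.8,0,0,0,0,0],
  [1,-0.8,0,0,0,0,0],
])

```text
t: 11.6
tool_pos: [0.5513, -0.158, 0.2819]
ee_rot: [2.045, 0.327, -2.033]
wrist_force: [-0.1, -0.6, -0.7]
width: 0.0327
```

Run:
```python
from h import *
s=bot.state();print(s['tool_pos'],s['width'],s['wrist_force'])
d=cam('side')
for i in range(2):
  cam('side');print([(np.round(o['at'],3),round(o['conf'],2)) for k in('flask','flask_neck') for o in optics.place_of('side',k)])
cv2.imwrite('pics/c6.png',cv2.resize(d['img'][90:230,300:460],(640,560),interpolation=cv2.INTER_CUBIC))
```

```text
[ 0.55128355 -0.158003    0.28193333] 0.03272909853953035 [-0.06842925 -0.64553847 -0.71951811]
[(array([ 0.55 , -0.155,  0.23 ]), 0.8), (array([ 0.553, -0.16 ,  0.3  ]), 0.97), (array([0.572, 0.45 , 0.001]), 0.56)]
[(array([ 0.551, -0.157,  0.224]), 0.76), (array([ 0.55 , -0.162,  0.294]), 0.98)]
```

View pics/c6.png

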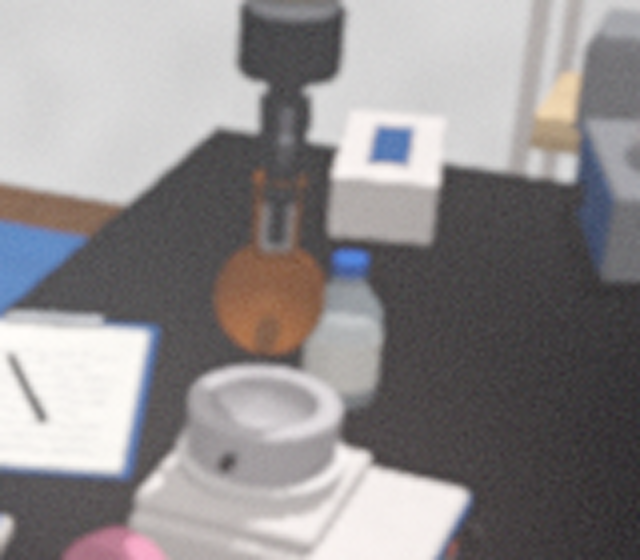

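The side crop shows the flask held upright and well clear: ball at (270,298), block rim at (265,385). Carrying it over the ring.

Emit:
carry_out([
  [1,0,-0.15,-0.08,0,0,0],
  [1,0,-0.4,-0.2,0,0,0],
  [1,0,-0.7,-0.35,0,0,0],
  [1,0,-1,-0.5,0,0,0],
])

```text
t: 12.35
tool_pos: [0.5638, -0.0445, 0.2747]
ee_rot: [2.04, 0.332, -2.045]
wrist_force: [-0.0, -1.1, -2.2]
width: 0.0333
```

Emit:
carry_out([
  [1,0,-0.3,-0.15,0,0,0],
  [1,0,-0.6,-0.3,0,0,0],
  [1,0,-0.9,-0.45,0,0,0],
  [1,0,-1,-0.5,0,0,0],
])

```text
t: 12.75
tool_pos: [0.5786, 0.0702, 0.2734]
ee_rot: [2.038, 0.337, -2.045]
wrist_force: [0.0, -0.0, -1.9]
width: 0.0334
```

Emit:
carry_out([
  [1,0,-0.3,-0.15,0,0,0],
  [1,0,-0.6,-0.3,0,0,0],
  [1,0,-0.8,-0.4,0,0,0],
  [1,0,-0.9,-0.45,0,0,0],
  [1,0,-0.9,-0.45,0,0,0],
])

```text
t: 13.25
tool_pos: [0.5916, 0.171, 0.2726]
ee_rot: [2.036, 0.339, -2.044]
wrist_force: [0.1, -0.5, -1.8]
width: 0.0331
```

Run:
```python
from h import *
s=bot.state();print(s['tool_pos'],s['width'],rel([.598,.188,.15]));print(Ro.from_rotvec(s['ee_rot']).as_matrix().round(3))
for i in range(2):
 for c in('side','top'):
  cam(c);print(c,[(k,np.round(o['at'],3),round(o['conf'],2)) for k in('flask','flask_neck','ring') for o in optics.place_of(c,k) if o['at'][1]>.1 and o['at'][1]<.26])
```

```text
[0.59160008 0.17099929 0.27256992] 0.03309401916420964 [ 1.22482456 -0.14253251 -0.12176298]
[[-0.004  0.326 -0.945]
 [-0.004 -0.945 -0.326]
 [-1.     0.002  0.005]]
side [('flask', array([0.591, 0.172, 0.223]), 0.64), ('flask_neck', array([0.597, 0.168, 0.292]), 0.84), ('ring', array([0.595, 0.19 , 0.02 ]), 0.86)]
top [('flask', array([0.59 , 0.176, 0.222]), 0.48), ('flask_neck', array([0.593, 0.168, 0.292]), 0.63), ('ring', array([0.598, 0.19 , 0.011]), 0.48)]
side [('flask', array([0.588, 0.169, 0.221]), 0.83), ('flask_neck', array([0.597, 0.167, 0.293]), 0.95), ('ring', array([0.595, 0.194, 0.019]), 0.56)]
top [('flask', array([0.589, 0.174, 0.22 ]), 0.73), ('flask_neck', array([0.593, 0.169, 0.291]), 0.56), ('ring', array([0.595, 0.19 , 0.013]), 0.6)]
```

Emit:
carry_out([
  [1,0,-0.08,-0.06,0,0,0],
  [1,0.1,-0.14,-0.12,0,0,0],
  [1,0.4,-0.14,-0.12,0,0,0],
  [1,0.7,-0.14,-0.12,0,0,0],
  [1,0.95,-0.14,-0.12,0,0,0],
  [1,1,-0.14,-0.12,0,0,0],
  [1,1,-0.14,-0.12,0,0,0],
])

```text
t: 14.75
tool_pos: [0.5976, 0.1871, 0.1714]
ee_rot: [2.034, 0.338, -2.047]
wrist_force: [0.1, 1.4, -2.6]
width: 0.0335
```

Emit:
carry_out([
  [1,0.1,0,0,0,0,0],
  [1,0.25,0,0,0,0,0],
  [1,0.3,0,0,0,0,0],
  [1,0.3,0,0,0,0,0],
])

```text
t: 15.15
tool_pos: [0.5965, 0.1868, 0.14]
ee_rot: [2.032, 0.338, -2.05]
wrist_force: [-0.8, 0.3, -2.2]
width: 0.0333
```

Run:
```python
from h import *
s=bot.state();print(s['tool_pos'],s['width'],rel([.597,.189,.111]),s['wrist_force']);print(Ro.from_rotvec(s['ee_rot']).as_matrix().round(3))
for i in range(2):
 for c in('side','top'):
  d=cam(c);print(c,[(k,np.round(o['at'],3),round(o['conf'],2)) for k in('flask','flask_neck','ring') for o in optics.place_of(c,k) if o['at'][1]>.1 and o['at'][1]<.26])
  if c=='side':S=d
t=np.linspace(0,6.283,60);o=np.array([260,180]);im=cv2.resize(S['img'][180:300,260:420],(640,480),interpolation=cv2.INTER_CUBIC)
for r in(.03,.055):
  P=np.array([pix(S,[.597+r*np.cos(a),.189+r*np.sin(a),.03]) for a in t]);cv2.polylines(im,[((P-o+.5)*4).astype(np.int32)],True,(0,255,0),1)
cv2.imwrite('pics/c7.png',im)
```

```text
[0.59653198 0.18682711 0.14000695] 0.033275880701304134 [ 0.28992496 -0.01944756 -0.01413014] [-0.84136075  0.27832352 -2.24597233]
[[-0.008  0.325 -0.946]
 [-0.004 -0.946 -0.325]
 [-1.     0.001  0.009]]
side [('flask', array([0.594, 0.19 , 0.09 ]), 0.69), ('flask_neck', array([0.6  , 0.183, 0.158]), 0.92), ('ring', array([0.596, 0.187, 0.016]), 0.76)]
top [('flask', array([0.594, 0.193, 0.088]), 0.54), ('flask_neck', array([0.596, 0.187, 0.163]), 0.54), ('ring', array([0.598, 0.192, 0.012]), 0.51)]
side [('flask', array([0.596, 0.188, 0.092]), 0.89), ('flask', array([0.597, 0.184, 0.165]), 0.59), ('flask_neck', array([0.598, 0.186, 0.164]), 0.92), ('ring', array([0.599, 0.19 , 0.019]), 0.91)]
top [('flask', array([0.597, 0.192, 0.089]), 0.59), ('flask_neck', array([0.597, 0.188, 0.161]), 0.7), ('ring', array([0.598, 0.192, 0.009]), 0.74)]
```

View pics/c7.png

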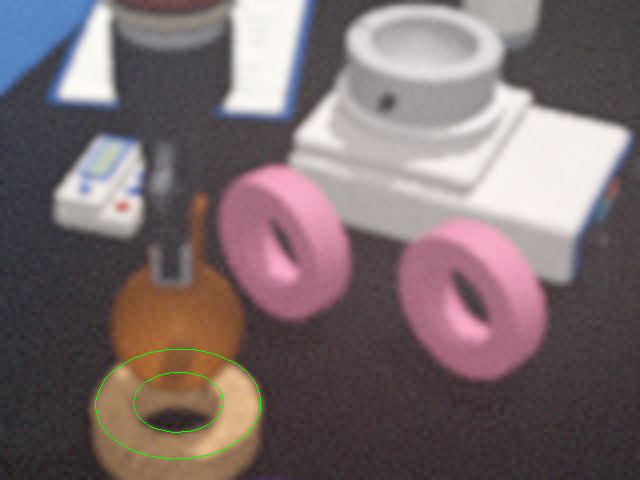

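The ball (178,325) hangs directly above the hole (178,402). Lowering slowly and watching the force.

Emit:
carry_out([
  [1,0.08,-0.02,-0.01,0,0.005,0],
  [1,0.15,-0.02,-0.01,0,0.005,0],
  [1,0.2,-0.02,-0.01,0,0.005,0],
  [1,0.24,-0.02,-0.01,0,0.005,0],
  [1,0.25,-0.02,-0.01,0,0.005,0],
  [1,0.25,-0.02,-0.01,0,0.005,0],
])

```text
t: 16.55
tool_pos: [0.5974, 0.1891, 0.1161]
ee_rot: [2.042, 0.339, -2.04]
wrist_force: [0.3, 0.5, -1.4]
width: 0.0337
```

Emit:
carry_out([
  [1,0.01,0,0,0,0,0],
  [1,0.02,0,0,0,0,0],
  [1,0.02,0,0,0,0,0],
])

```text
t: 16.85
tool_pos: [0.5975, 0.1891, 0.1141]
ee_rot: [2.042, 0.339, -2.04]
wrist_force: [0.1, -0.2, -2.2]
width: 0.0332
```

Emit:
carry_out([
  [1,0.01,0,0,0,0,0],
  [1,0.02,0,0,0,0,0],
  [1,0.02,0,0,0,0,0],
])

```text
t: 17.15
tool_pos: [0.5974, 0.189, 0.112]
ee_rot: [2.042, 0.339, -2.041]
wrist_force: [0.4, -0.2, -2.7]
width: 0.0336
```

```bash
python3 -c "
from h import *
for i in range(3):
  s=bot.state();print(s['tool_pos'][2],s['wrist_force']);cam('side');print([np.round(o['at'],3) for k in('flask','flask_neck') for o in optics.place_of('side',k)[:1]])"
```

```text
0.11195185000391235 [ 0.4215799  -0.19094988 -2.70991949]
[array([0.596, 0.19 , 0.065]), array([0.6  , 0.185, 0.133])]
0.11209544847976756 [-0.27717346 -0.61809985 -2.70794493]
[array([0.596, 0.19 , 0.066])]
0.11218137236121578 [ 0.18356023  0.9419857  -2.04057455]
[array([0.596, 0.19 , 0.062]), array([0.599, 0.189, 0.131])]
```

Still hanging (about -2 N, the flask's weight). Going down in 1 mm steps.

Emit:
carry_out([
  [1,0.01,0,0,0,0,0],
  [1,0.015,0,0,0,0,0],
  [1,0.015,0,0,0,0,0],
])

```text
t: 17.9
tool_pos: [0.5974, 0.189, 0.1105]
ee_rot: [2.042, 0.339, -2.041]
wrist_force: [1.5, 0.3, -1.9]
width: 0.0331
```

Emit:
carry_out([
  [1,0.01,0,0,0,0,0],
  [1,0.01,0,0,0,0,0],
  [1,0.01,0,0,0,0,0],
])

```text
t: 18.2
tool_pos: [0.5975, 0.1891, 0.1096]
ee_rot: [2.042, 0.34, -2.04]
wrist_force: [1.0, 0.8, -1.6]
width: 0.0334
```

Emit:
carry_out([
  [1,0.01,0,0,0,0,0],
  [1,0.01,0,0,0,0,0],
  [1,0.01,0,0,0,0,0],
])

```text
t: 18.5
tool_pos: [0.5978, 0.1892, 0.1092]
ee_rot: [2.043, 0.34, -2.04]
wrist_force: [-1.6, 0.8, 3.9]
width: 0.0336
```

Emit:
carry_out([
  [1,0.01,0,0,0,0,0],
  [1,0.01,0,0,0,0,0],
  [1,0.01,0,0,0,0,0],
])

```text
t: 18.8
tool_pos: [0.598, 0.1893, 0.109]
ee_rot: [2.044, 0.34, -2.039]
wrist_force: [-2.1, 0.8, 4.4]
width: 0.0333
```

Contact: the force flipped from -2 to +4 N, so the ball rests on the ring. Releasing gently.

Emit:
carry_out([
  [0.6,0,0,0,0,0,0],
  [0.55,0,0,0,0,0,0],
  [0.5,0,0,0,0,0,0],
  [0.4,0,0,0,0,0,0],
  [0.2,0,0,0,0,0,0],
  [0,0,0,0,0,0,0],
  [0,0,0,0,0,0,0],
  [0,0,0,0,0,0,0],
], squeeze=20)

```text
t: 19.6
tool_pos: [0.598, 0.1893, 0.109]
ee_rot: [2.044, 0.34, -2.039]
wrist_force: [0.5, -0.0, -0.1]
width: 0.0853
```

Emit:
carry_out([
  [0,0,0,0,0,0,0],
  [0,-0.2,0,0,0,0,0],
  [0,-0.5,0,0,0,0,0],
  [0,-0.8,0,0,0,0,0],
  [0,-1,0,0,0,0,0],
  [0,-1,0,0,0,0,0],
])

```text
t: 20.2
tool_pos: [0.6, 0.1899, 0.2134]
ee_rot: [2.051, 0.34, -2.031]
wrist_force: [0.8, 0.7, 0.2]
width: 0.0852
```

Run:
```python
from h import *
s=bot.state();print(s['t'],s['tool_pos'],s['width'],s['wrist_force'])
for c in('side','top'):
  d=cam(c);print(c,[(k,np.round(o['at'],3),round(o['conf'],2)) for k in('flask','flask_neck','ring','beaker','bottle','timer') for o in optics.place_of(c,k)[:2]])
  if c=='side':S=d
cv2.imwrite('pics/c8.png',cv2.resize(S['img'][180:390,220:420],(600,600),interpolation=cv2.INTER_CUBIC))
```

```text
20.2 [0.60001191 0.18988492 0.21340952] 0.08524536131113152 [0.76183926 0.67140742 0.23226326]
side [('flask', array([0.597, 0.192, 0.059]), 0.61), ('flask_neck', array([0.6  , 0.189, 0.13 ]), 0.84), ('ring', array([0.466, 0.317, 0.048]), 0.92), ('ring', array([0.446, 0.026, 0.052]), 0.91), ('beaker', array([0.569, 0.456, 0.003]), 0.86), ('beaker', array([ 0.57 , -0.464, -0.002]), 0.4), ('bottle', array([ 0.569, -0.463, -0.002]), 0.91), ('timer', array([ 0.774, -0.048, -0.003]), 0.6)]
top [('flask', array([0.596, 0.194, 0.057]), 0.72), ('flask_neck', array([0.598, 0.19 , 0.126]), 0.7), ('ring', array([0.59 , 0.024, 0.058]), 0.84), ('ring', array([0.446, 0.029, 0.054]), 0.57), ('beaker', array([0.57 , 0.453, 0.004]), 0.61), ('bottle', array([ 0.567, -0.462,  0.   ]), 0.61), ('bottle', array([0.599, 0.189, 0.128]), 0.61), ('timer', array([ 0.772, -0.047,  0.001]), 0.81)]
```

View pics/c8.png

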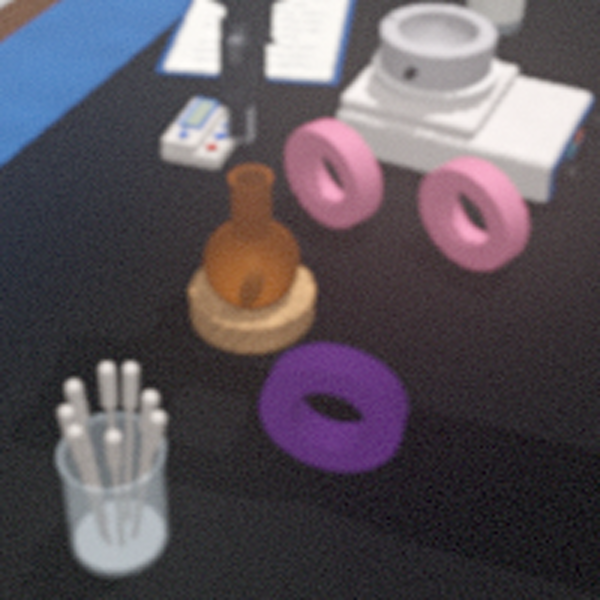

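The flask sits neck up in the flat cork ring (ball at (252,262), ring at (252,305)). The gripper is clear above it and the bystanders have not moved.

```bash
python3 -c "
from plant import bot
print(bot.finish_job())"
```

```text
the job is handed in; nothing more can be done
None
```

The cork ring lies flat on the bench with the flask seated in it, neck up, and the job is handed in after about 20 s of the 61 s allowed.

- **Ring:** I toppled it with a slow push near its top edge using the closed fingers. The wrist readings taken after the push stayed under 2 N. I never gripped the ring.
- **Flask:** I gripped it by the neck at 30 N, lifted it about 85 mm straight up and carried it over the ring. I lowered it in small steps until the wrist force changed from about -2 N to +4 N, which showed it was resting, then opened the fingers and backed off upwards.
- **Last checks:**
  - The ball's centre reads about (0.597, 0.193, 0.058), against a seated height of 0.060. The neck point reads about (0.599, 0.190, 0.128), so the flask is upright.
  - The beaker, bottle and timer are within about 3 mm of where they started, which is inside the networks' error.
  - The gripper is open, clear above the flask and reads almost no force.
- **Disagreements:** None of the checks failed. In the last pictures the ring network's top two hits in each view were other rings. There I confirmed the cork ring, flat under the flask, by eye only. The top camera also gave one false "bottle" at the flask's neck.

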